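# Centre a valve block between the stops of an inspection stage

## Robot

A 7-joint arm with a two-finger parallel gripper is mounted at the origin on the work surface. World frame = base frame: x ahead of the robot, y to its left, z up, the work surface at z = 0. Lengths are in mm, angles in rad, forces in N, time in s.
With the tool pointing down it reaches from about 350 to 900 mm from the base axis. Payload 19.9 kg.
Tool frame: the origin (TCP) lies on the centre line of the jaws, within the pads' length; the fingertips stand 17 mm ahead of it and the grasp point (between the pads) lies 2 mm behind it (tip_reach is the distance from the TCP to the fingertips, in mm); z points along the fingers, y is the direction in which the jaws open and shut (so a half turn about z gives the same grasp; the last joint's range is limited). The gripper opens to 85 mm and grips with 20 to 120 N. Pads are 22 mm wide; open, the fingers measure 114 mm over their backs; the gripper's body (76 mm by 85 mm) begins 54 mm behind the grasp point. The pads swing forward as they close: fully open they stand 13 mm farther back than shut.
Start: joints at [-1.337, 0.417, -0.01, 1.614, 0.005, 1.111, -0.053], TCP at [169.586, 601.534, 248.26] pointing down, gripper open.
Joint ranges: [-2.81, 2.81], [-0.39, 2.02], [-1.27, 1.25], [0.06, 2.57], [-1.19, 4.33], [0.19, 2], [-2.82, 2.82]. Speed limits (rad/s): [1.89, 1.89, 2.39, 2.39, 3.01, 3.01, 3.01].

## Interface

Orientations are given as a rotation vector (axis times angle).
In Python, from plant import * gives the robot as it stands. The module is installed in compiled form; this text tells all that it offers.
- The arm moves only by the tool step_arm, never from a script. Its argument "targets" is one flat list of numbers, 7 for each row, row after row: the turn, a rotation vector about the tool's x, y, z in degrees, then the shift along the tool's x, y, z in m, then the opening in per cent of the stroke, from 0 (shut) to 100 (fully open). In form: [rx, ry, rz, dx, dy, dz, grip, rx, ry, rz, dx, dy, dz, grip, ...]. A call has 1 to 20 rows; each row is the pose to reach, as a shift and turn from the pose commanded when the call began, along the tool's axes at that moment; what a row does not reach only later rows make up. A row lasts 1/12 s, in which the tool goes at most 41.7 mm and 7.16 degrees, less where a joint would pass 70% of its speed; a pose out of reach is approached as far as the arm can. A call with a gripper value outside its range is refused whole. The fingers move at their own pace and stop on an object; "squeeze" is the grip in N (left out, the last holds). Time passes only in rows, so rows that repeat a pose let the fingers close. It gives the time, the measured TCP pose, the force and the opening at its end, in the units of the state.
- get_obs(): the state, without advancing time (a new reading comes with each control period).
- camera(name): name is "scene" or "top"; returns the picture (400x640x3 uint8, blue, green, red); there is no depth.
- get_calibration(name): a dict with "intrinsics" (3x3 intrinsics, pixels), "D" ([k1, k2, p1, p2, k3] as OpenCV has them; the pictures are not rectified), "rvec" (rotation vector, rad) and "tvec" (3), from world to camera coordinates, as OpenCV has them. Camera axes: x right, y down, z forward; pixel columns grow to the right and rows downward; lengths in mm; the calibration is good to about 2 mm. A picture is of the moment at which its call begins. get_calibration takes no time and is no camera call.
- finish_job(): hands the job in, once; it reports no verdict.
Trained networks look in the newest picture that a camera, given by its name, has taken for a name from the list of things; names that differ only in an ending like _2 or _b are one class to them, and where a whole thing is asked for, a point or a joint stands for the part that bears it (a point fixed in the world has none). Each returns a list of dicts, best first, with "confidence" (0 to 1); they miss things now and then, are a little off and sometimes report something else, mostly with a low value. They report only what shows in the picture. A call takes as long as a camera call.
- find_in(thing, camera): "xy" ([column, row] in pixels, amid what is visible of it).
The state is a dict: "time_s": time; "joints": joint angles; "joint_velocities": joint speeds; "joint_torque": joint torques, N m; "tcp_pos": TCP position; "eef_rot": TCP orientation; "contact_force": force on the tool from outside, world axes, zero at the start; "wrist_torque": the same for the moment, N m; "grip_width": finger opening in mm.
Only numpy, scipy, OpenCV 4.12 (cv2) and the standard library are available. Lean on these libraries where they do the work, as an engineer would, in place of code of your own. Each camera call takes 0.05 s, during which the arm holds its last target. There are 200 camera calls.

## Task

Take the loose aluminium valve block to the inspection stage, slip it in under the gauge bridge, and press it gently home against the rear stop, flat and square between the side stops. Then slide the black grip to its end stop so that the block stands centred between the two side stops; do not bump the bridge and leave the other parts where they are.

Things in the scene. Friction and masses are not known exactly. Their poses are not given: they have to be found in the camera images.
- block: The sample: a plain aluminium valve block, 80 (x) by 40 (y) by 24 mm (z) high, 0.2 kg, two dark bores in its top; it lies flat on the bench at the start. The same either way round. Origin: centre of its underside; x along its length.
- stage: Fixed steel inspection stage: plate 180 mm (x) by 310 mm (y -170 to +140), top at z = 20 mm. Origin: on the bench, under the middle of the place for the sample; x points right and somewhat ahead as the robot sees it (yaw -57 to -80 degrees), y ahead. On the plate a low fixed side stop, 20 mm high, spans x = 12 to 34 mm, y = 21 to 36 mm; its face at y = +21 mm looks to -y.
- rear_stop: Dark low bar fixed on the stage plate, 44 mm wide (y), 14 mm thick, 20 mm high, parallel to the stage's y; set at another distance each time (face at stage x = 35 to 45 mm). Origin: middle of the lower edge of the face that looks to the stage's -x. The block is home when its origin is 40 mm before this point.
- slide (a joint): Sliding stop on the stage's -y side (near the robot): value in m, 0 fully back, grows as it slides to the stage's +y, 0.060 at its end stop; about 3 N moves it. Its dark nose (stage x 12 to 34 mm, top at z = 40 mm) has its face at stage y = -81 mm + value: at the end stop 42 mm remain to the side stop's face for the 40 mm wide block.
- slide_knob (a point): Centre of the top of the slide's black upright grip, 24 (x) by 16 (y) mm, at stage x = -34 mm, y = -131 mm + slide value, z = 80 mm. It rises 44 mm from the slide's flat carriage (stage x -46 to 34 mm, y -146 to -101 mm + value, top at z = 36 mm).
- bridge: Fixed gauge bridge (origin and axes of the stage): post 32 mm thick, 215 mm high at stage x = 5, y = 118 mm; from it a grey arm over the sample's place, x -26 to 44 mm, y -40 to 145 mm, underside at z = 155 mm, with a gauge head 32 mm thick hanging at x = 15, y = 0 down to z = 99 mm. It bars a gripper that comes straight down; lean it back to the stage's -x.
- bearing_ring: Bystander: steel ring, 72 mm across, 18 mm high; origin at the centre of its underside.
- tape_roll: Bystander: pale roll of tape, 90 mm across, 24 mm high; origin at the centre of its underside.
- piston: Bystander: small upright brass piston, 28 mm across, 68 mm high; origin at the centre of its underside.
- cylinder_barrel: Bystander: steel pump barrel with bores in its top, 80 mm across, 50 mm high; origin at the centre of its underside.
- flange: Bystander: dark round flange with a hub, 76 mm across, 26 mm high; origin at the centre of its underside.
- spray_can: Bystander: white can, 52 mm across, 90 mm high; origin at the centre of its underside.

How it is judged (in metres and radians):
On the way, in this order (a step that is already met when the one before it is completed fails the run):
1. with the slide still short of its end, the block lies flat on the plate, square within 3 degrees and within 6 mm of mid-way, and is pressed on the rear stop with 2 to 30 N for 0.2 s (contact force between block and rear_stop above 2 N and x of block in the frame of rear_stop between -0.042 and -0.036 m and angle between the x axis of block and the x axis of stage, either way round below 0.05 rad and z of block in the frame of stage between 0.017 and 0.023 m and y of block in the frame of stage between -0.006 and 0.006 m and value of joint slide below 0.055 m), for 0.2 s.
2. the slide is at its end stop, within 2 mm (value of joint slide above 0.058 m), for 0.2 s.
At the end, for the whole second after the job is handed in: The block lies at rest, flat on the stage plate, its end within 2 mm of the rear stop's face, square to the stage within 3 degrees, centred between the side stops within 2.5 mm, and the slide is at its end stop within 2 mm (x of block in the frame of rear_stop between -0.042 and -0.036 m and angle between the x axis of block and the x axis of stage, either way round below 0.05 rad and z of block in the frame of stage between 0.017 and 0.023 m and y of block in the frame of stage between -0.0025 and 0.0025 m and value of joint slide above 0.058 m and linear speed of block below 0.01 m/s and velocity of joint slide below 0.01 m/s); the robot touches nothing.
It fails at once if the block is pressed against the rear stop with more than 30 N (contact force between block and rear_stop above 30 N).
It fails at once if the robot or the block bumps the gauge bridge with more than 8 N (contact force between any of the arm, the fingers, block and bridge above 8 N).
It fails at once if the block is tipped more than 45 degrees (angle between block's own z axis and vertical above 0.785 rad).
It fails at once if a listed bystander is moved by more than 20 mm (distance of any of bearing_ring, tape_roll, piston, cylinder_barrel, flange, spray_can from where it was at the start of the episode above 0.02 m).
It also fails if it takes over 67 s, if anything falls off the work surface, if the arm or the gripper's body presses on something with over 40 N, if the wrist force passes 120 N, or if a joint passes its speed limit or range.

## Working session

There is one attempt and no reset: what is moved stays moved. The work goes in short steps, Python scripts to look and compute and a tool call to move; the robot and the scene stay as the last step left them, time stands still between calls to the robot, and variables do not carry over. Pictures are saved under pics/ and viewed, about 8 in all and at most 12, crops included, and the job is handed in when it is done.

Besides the shell and the picture viewer there is one more tool, called in YAML: its name, and indented under it one key for each argument. step_arm: Moves the arm, as the interface text tells. Its arguments: {"type":"object","properties":{"targets":{"type":"array"},"squeeze":{"type":"number"}},"required":["targets"]}

```bash
mkdir -p pics
python3 - <<'E'
from plant import *
import cv2
o=get_obs(); print({k:o[k] for k in ('time_s','tcp_pos','eef_rot','grip_width','contact_force')})
for c in ('scene','top'):
    cv2.imwrite(f'pics/{c}0.png',camera(c)); k=get_calibration(c); print(k)
    for t in ('block','stage','rear_stop','slide','slide_knob','bridge'):
        print(c,t,[(r['xy'],round(r['confidence'],2)) for r in find_in(t,c)][:3])
print(get_obs()['time_s'])
E
```

```text
{'time_s': 0.0, 'tcp_pos': array([169.51574177, 601.23624924, 247.64954782]), 'eef_rot': array([-4.30294411e-01, -3.11190769e+00,  1.91591821e-03]), 'grip_width': 85.32875877554864, 'contact_force': array([ 0.48888074, -0.79348752,  0.2448179 ])}
{'intrinsics': array([[467.76589928,   0.        , 318.20494692],
       [  0.        , 467.76589928, 203.18206637],
       [  0.        ,   0.        ,   1.        ]]), 'D': array([-0.06104568,  0.        ,  0.        ,  0.        ,  0.        ]), 'rvec': array([ 2.33725119,  0.73031908, -0.27749789]), 'tvec': array([-468.5128372 , -187.17054364, 1459.02454464])}
scene block [([333.9, 179.5], 0.61), ([296.6, 252.7], 0.47)]
scene stage [([297.5, 251.7], 0.75)]
scene rear_stop [([388.6, 131.4], 0.67), ([284.6, 275.7], 0.45), ([254.8, 242.0], 0.41)]
scene slide [([257.5, 241.6], 0.97)]
scene slide_knob [([255.1, 241.5], 0.61), ([283.5, 183.6], 0.21), ([425.0, 171.0], 0.21)]
scene bridge [([317.8, 234.7], 0.64)]
{'intrinsics': array([[510.28834635,   0.        , 321.05161453],
       [  0.        , 510.28834635, 201.56016054],
       [  0.        ,   0.        ,   1.        ]]), 'D': array([0.00965942, 0.        , 0.        , 0.        , 0.        ]), 'rvec': array([ 2.12103359, -2.18179982,  0.09801777]), 'tvec': array([  40.45031117,  565.05305678, 1511.94232852])}
top block [([276.0, 225.1], 0.84)]
top stage [([372.4, 194.3], 0.91)]
top rear_stop []
top slide [([379.5, 227.5], 0.96)]
top slide_knob []
top bridge [([375.0, 165.2], 0.86)]
0.7
```

Run:
```python
import cv2
a=cv2.imread('pics/top0.png')[110:310,200:460]; cv2.imwrite('pics/top0c.png',cv2.resize(a,None,fx=3,fy=3,interpolation=cv2.INTER_CUBIC))
a=cv2.imread('pics/scene0.png')[110:310,200:460]; cv2.imwrite('pics/scene0c.png',cv2.resize(a,None,fx=3,fy=3,interpolation=cv2.INTER_CUBIC))
```

```text
(no output)
```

View pics/top0c.png

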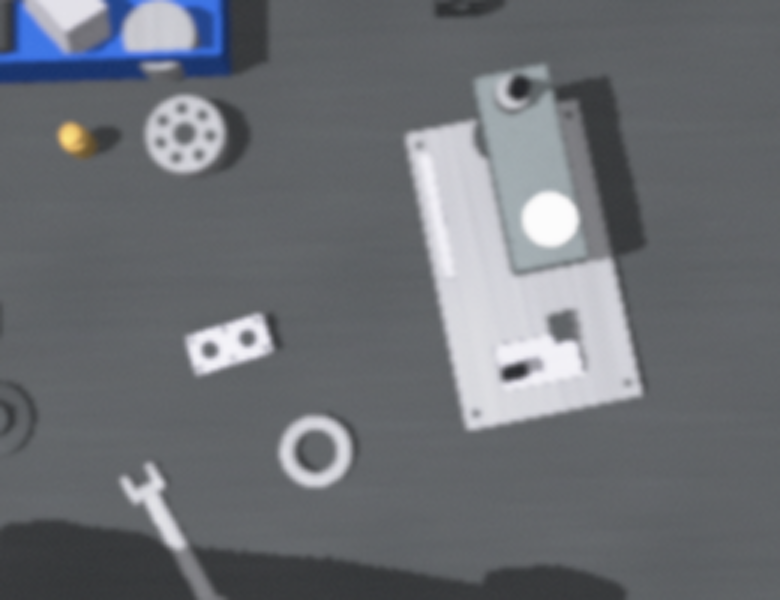

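View pics/scene0c.png

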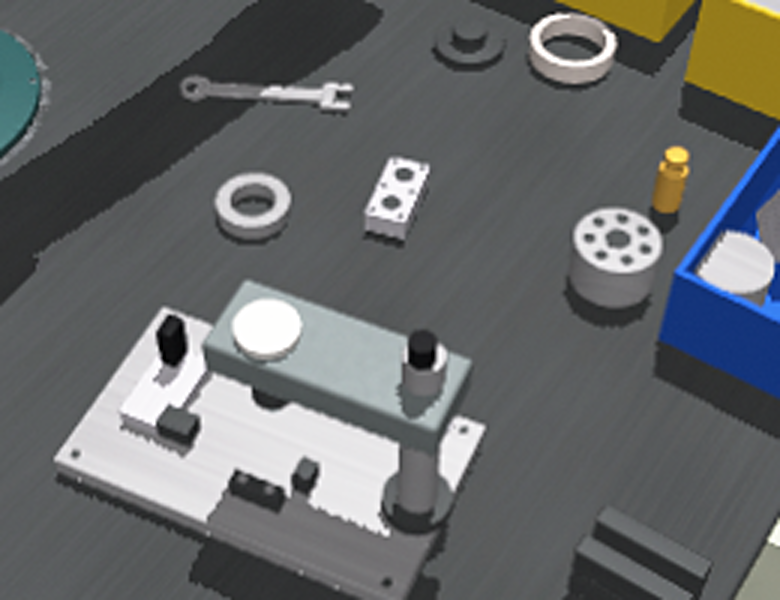

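View pics/scene0.png

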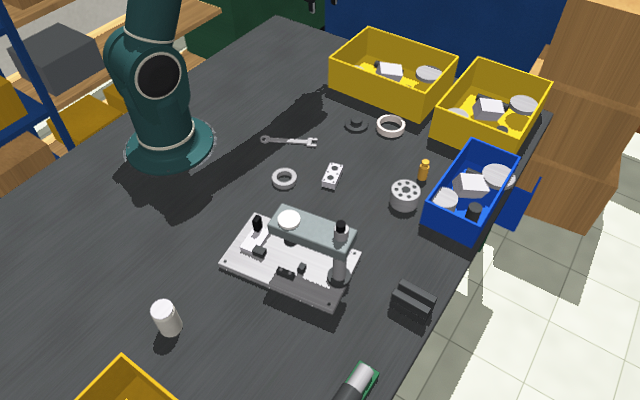

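The top view shows the block (crop corners 185,338 / 265,313 / 274,350 / 198,377), the stage plate (406,133 / 467,430 / 642,394 / 577,100), and the slide fully or nearly back. The scene crop shows the rear stop at (257,490), the side stop at (305,473), the nose at (178,425) and the grip at (172,340).

```bash
cat > h.py <<'E'
from plant import *
import numpy as np, cv2
from scipy.optimize import least_squares
from scipy.spatial.transform import Rotation as R
def proj(c,P):
    k=get_calibration(c); return cv2.projectPoints(np.float64(P).reshape(-1,1,3),k['rvec'],k['tvec'],k['intrinsics'],k['D'])[0][:,0]
def wor(p,P):
    x,y,a=p; P=np.float64(P).reshape(-1,3); c,s=np.cos(a),np.sin(a)
    return np.c_[x+c*P[:,0]-s*P[:,1], y+s*P[:,0]+c*P[:,1], P[:,2]]
def fit(obs,p0):
    f=lambda p:np.concatenate([(proj(c,wor(p,P))-uv).ravel() for c,P,uv in obs])
    r=least_squares(f,p0,loss='soft_l1'); return r.x,np.round(f(r.x).reshape(-1,2),1)
def crop(uv): return np.float64(uv)/3+[200,110]-1/3
def rows(pos,rot,cmd=None):   # world target -> rx ry rz (deg), dx dy dz (m) from current pose
    o=get_obs(); R0=R.from_rotvec(o['eef_rot']); 
    return np.round((R0.inv()*rot).as_rotvec(degrees=True),2), np.round(R0.inv().apply(np.array(pos)-o['tcp_pos'])/1000,4)
def toolrot(yaw,tilt): # tool y along stage y, z down leaning to +x of frame with given yaw
    c,s=np.cos(yaw),np.sin(yaw); X=np.array([c,s,0]);Y=np.array([-s,c,0]);Z=np.array([0,0,1.])
    z=np.sin(tilt)*X-np.cos(tilt)*Z
    return [R.from_matrix(np.c_[np.cross(y,z),y,z]) for y in (Y,-Y)]
E
python3 - <<'E'
from h import *
S=[[-90,140,20],[-90,-170,20],[90,-170,20],[90,140,20]]
top=('top',S,crop([[406,133],[467,430],[642,394],[577,100]])); sc=('scene',S,crop([[485,427],[166,308],[57,458],[410,593]]))
for n,o in (('top',[top]),('scene',[sc]),('both',[top,sc])):
    p,r=fit(o,[600,-110,-1.37]); print('stage',n,p.round(2),np.degrees(p[2]).round(2)); 
print(r.tolist())
np.save('stage.npy',p)
B=[[-40,-20,24],[40,-20,24],[40,20,24],[-40,20,24]]
tb=('top',B,crop([[198,377],[274,350],[265,313],[185,338]]))
sb=('scene',B,crop([[390,158],[366,222],[405,226],[429,163]])[[1,1,1,1]] )
p2,r=fit([tb],[550,150,-1.3]); print('block',p2,np.degrees(p2[2]),r.tolist())
np.save('block.npy',p2)
print(((proj('scene',wor(p2,B))-[200,110])*3).round(0).tolist())
# overlay
feat={'rear':[[f,y,40] for f in (35,45) for y in (-22,22)],'side':[[12,21,40],[34,21,40],[34,36,40],[12,36,40]],'knob0':[[-46,-139,80],[-22,-139,80],[-22,-123,80],[-46,-123,80]],'nose0':[[12,-81,40],[34,-81,40]],'bridge':[[-26,-40,155],[44,-40,155]]}
for c in ('top','scene'):
    for k,v in feat.items(): print(c,k,((proj(c,wor(p,v))-[200,110])*3).round(0).tolist())
E
```

```text
stage top [ 590.93 -133.97   -1.4 ] -80.29
stage scene [ 596.54 -128.06   -1.38] -79.17
stage both [ 593.43 -132.27   -1.4 ] -80.06
[[-0.9, -0.6], [-0.5, -0.6], [-0.2, -0.6], [-0.7, -1.4], [0.2, -0.9], [-1.5, -1.1], [-1.8, 0.0], [-3.8, 3.0]]
block [500.9899556  161.90518831  -1.2793692 ] -73.30245552601193 [[0.2, -0.4], [-0.0, 0.3], [-1.0, 0.1], [0.6, 0.0]]
[[384.0, 154.0], [359.0, 211.0], [399.0, 221.0], [423.0, 163.0]]
top rear [[557.0, 256.0], [548.0, 214.0], [567.0, 254.0], [558.0, 212.0]]
top side [[526.0, 219.0], [547.0, 215.0], [544.0, 201.0], [522.0, 205.0]]
top knob0 [[505.0, 386.0], [529.0, 381.0], [526.0, 364.0], [502.0, 369.0]]
top nose0 [[547.0, 318.0], [569.0, 314.0]]
top bridge [[509.0, 273.0], [583.0, 258.0]]
scene rear [[240.0, 456.0], [289.0, 476.0], [234.0, 466.0], [284.0, 485.0]]
scene side [[301.0, 453.0], [289.0, 474.0], [306.0, 481.0], [318.0, 460.0]]
scene knob0 [[158.0, 306.0], [144.0, 327.0], [161.0, 333.0], [175.0, 312.0]]
scene nose0 [[190.0, 410.0], [176.0, 430.0]]
scene bridge [[247.0, 303.0], [202.0, 370.0]]
```

Run:
```python
from h import *
np.save('stage.npy',[591,-134,np.radians(-80.2)])
b=np.load('block.npy'); print(get_obs()['joints'])
for rot in toolrot(b[2],np.radians(40)):
    g=wor(b,[[-25,0,26]])[0]; z=rot.as_matrix()[:,2]
    print('grasp',g.round(1),'pre',(g-100*z).round(1),'rows',rows(g-100*z,rot), 'rv',rot.as_rotvec().round(3))
for t in ('bearing_ring','tape_roll','piston','cylinder_barrel','flange','spray_can'):print(t,[(r['xy'],round(r['confidence'],2)) for r in find_in(t,'top')][:1])
```

```text
[-1.33752045  0.41740133 -0.01027378  1.61358405  0.00471641  1.11072208
 -0.05299896]
grasp [493.8 185.9  26. ] pre [475.3 247.4 102.6] rows (array([ 20.06, -36.52,  55.12]), array([-0.3904, -0.2579,  0.1457])) rv [ 1.508  2.027 -0.549]
grasp [493.8 185.9  26. ] pre [475.3 247.4 102.6] rows (array([  42.42,   23.3 , -116.56]), array([-0.3904, -0.2579,  0.1457])) rv [ 2.103 -1.565  0.765]
bearing_ring [([310.0, 255.5], 0.67)]
tape_roll [([170.0, 222.2], 0.74)]
piston [([225.7, 153.5], 0.43)]
cylinder_barrel [([262.9, 152.7], 0.84)]
flange [([197.4, 249.1], 0.88)]
spray_can [([473.9, 233.7], 0.76)]
```

step_arm:
  targets: [20.06,-36.52,55.12,-0.39,-0.258,0.146,100,20.06,-36.52,55.12,-0.39,-0.258,0.146,100,20.06,-36.52,55.12,-0.39,-0.258,0.146,100,20.06,-36.52,55.12,-0.39,-0.258,0.146,100,20.06,-36.52,55.12,-0.39,-0.258,0.146,100,20.06,-36.52,55.12,-0.39,-0.258,0.146,100,20.06,-36.52,55.12,-0.39,-0.258,0.146,100,20.06,-36.52,55.12,-0.39,-0.258,0.146,100,20.06,-36.52,55.12,-0.39,-0.258,0.146,100,20.06,-36.52,55.12,-0.39,-0.258,0.146,100,20.06,-36.52,55.12,-0.39,-0.258,0.146,100,20.06,-36.52,55.12,-0.39,-0.258,0.146,100,20.06,-36.52,55.12,-0.39,-0.258,0.146,100,20.06,-36.52,55.12,-0.39,-0.258,0.146,100,20.06,-36.52,55.12,-0.39,-0.258,0.146,100,20.06,-36.52,55.12,-0.39,-0.258,0.146,100]

```text
time_s: 2.33
tcp_pos: [474.5, 248.6, 102.4]
eef_rot: [1.507, 2.029, -0.548]
contact_force: [0.4, 0.0, 0.0]
grip_width: 85.6
```

Run:
```python
from h import *
b=np.load('block.npy'); o=get_obs();print(o['joints'].round(2),o['tcp_pos'],o['contact_force'])
rot=toolrot(b[2],np.radians(40))[0]; g=wor(b,[[-25,0,26]])[0]; z=rot.as_matrix()[:,2]
print(rows(g-100*z,rot),rows(g,rot))
cv2.imwrite('pics/s1.png',camera('scene')); a=camera('scene')[100:300,220:420]; cv2.imwrite('pics/s1c.png',cv2.resize(a,None,fx=3,fy=3,interpolation=cv2.INTER_CUBIC))
```

```text
[-1.19  0.7   0.46  1.82  0.37  1.05 -0.73] [474.54270439 248.60223683 102.4026468 ] [0.40866668 0.04161845 0.00829954]
(array([ 0.06, -0.06,  0.06]), array([-0.0012,  0.0004,  0.0007])) (array([ 0.06, -0.06,  0.06]), array([-0.0013,  0.0003,  0.1007]))
```

View pics/s1c.png

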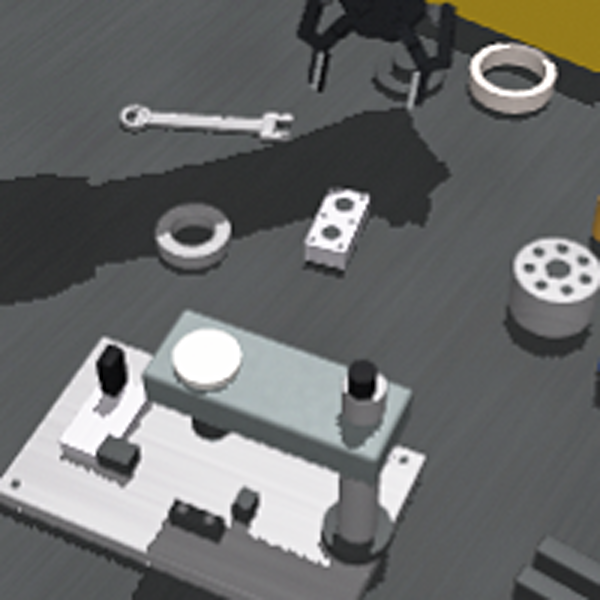

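The gripper stands behind the block, with its fingers at (320,75) and (415,90) straddling the line to the block at (337,228). I'll descend along the tool axis.

step_arm:
  targets: [0,0,0,0,0,0.035,100,0,0,0,-0.001,0,0.07,100,0,0,0,-0.001,0,0.095,100,0,0,0,-0.001,0,0.1,100,0,0,0,-0.001,0,0.1,100]
  squeeze: 40

```text
time_s: 2.85
tcp_pos: [493.2, 184.4, 25.8]
eef_rot: [1.508, 2.027, -0.552]
contact_force: [-0.3, 0.1, 0.2]
grip_width: 85.6
```

step_arm:
  targets: [0,0,0,0,0,0,20,0,0,0,0,0,0,20,0,0,0,0,0,0,20,0,0,0,0,0,0,20,0,0,0,0,0,0,20,0,0,0,0,0,0,20,0,0,0,0,0,0,20,0,0,0,0,0,0,20]
  squeeze: 40

```text
time_s: 3.52
tcp_pos: [493.9, 186.5, 27.1]
eef_rot: [1.508, 2.028, -0.546]
contact_force: [-3.3, 5.5, 11.3]
grip_width: 39.0
```

Run:
```python
from h import *
s=np.load('stage.npy'); o=get_obs(); R0=R.from_rotvec(o['eef_rot'])
print(rows(o['tcp_pos']+[0,0,60],R0))
rot=toolrot(s[2],np.radians(40))[0]
for x,z in ((-135-10,87),(-135,60)): g=wor(s,[[x,-2,z]])[0]; print(g.round(1),rows(g,rot))
```

```text
(array([0., 0., 0.]), array([-0.0385,  0.0001, -0.046 ]))
[564.3   8.5  87. ] (array([ 4.53, -0.07,  5.3 ]), array([-0.1846,  0.0162,  0.0765]))
[566.1  -1.3  60. ] (array([ 4.53, -0.07,  5.3 ]), array([-0.1749,  0.015 ,  0.1036]))
```

step_arm:
  targets: [0,0,0,-0.019,0,-0.023,20,0,0,0,-0.0385,0,-0.046,20,2,0,2,-0.075,0.004,-0.015,20,3,0,3,-0.11,0.008,0.014,20,4,0,4.5,-0.145,0.012,0.043,20,4.5,0,5.3,-0.17,0.015,0.064,20,4.5,0,5.3,-0.1846,0.0162,0.0765,20,4.5,0,5.3,-0.1846,0.0162,0.0765,20,4.5,0,5.3,-0.1846,0.0162,0.0765,20]

```text
time_s: 4.27
tcp_pos: [564.0, 6.0, 86.7]
eef_rot: [1.642, 1.943, -0.598]
contact_force: [-1.1, 0.6, -2.7]
grip_width: 39.3
```

Run:
```python
from h import *
s=np.load('stage.npy'); o=get_obs(); print(o['joints'].round(2),o['tcp_pos'],o['contact_force'],wor([0,0,-s[2]],[o['tcp_pos']-[s[0],s[1],0]]))
rot=toolrot(s[2],np.radians(40))[0]; print(rows(o['tcp_pos'],rot)[0])
for c in ('scene','top'):
    a=camera(c); cv2.imwrite(f'pics/{c}2.png',a); print(find_in('block',c)[:1])
    a=a[110:290,240:460] 
    cv2.imwrite(f'pics/{c}2c.png',cv2.resize(a,None,fx=3,fy=3,interpolation=cv2.INTER_CUBIC))
```

```text
[-0.84  0.72  0.58  1.92  0.45  0.79 -0.54] [563.97596084   6.03106914  86.69436872] [-1.08661946  0.57218285 -2.68166062] [[-142.58746974   -2.79508349   86.69436872]]
[-0.13 -0.01 -0.14]
[{'xy': [317.5, 207.0], 'confidence': 0.79}]
[{'xy': [381.7, 230.4], 'confidence': 0.74}]
```

View pics/scene2c.png

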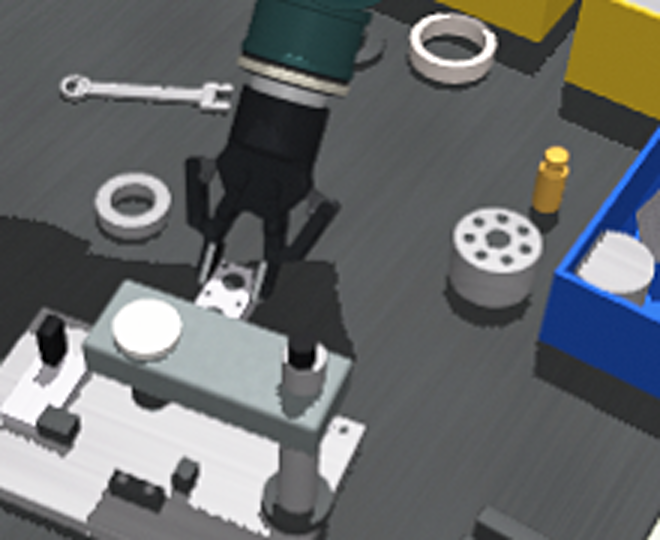

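The block is held squarely at crop (225,290), short of the bridge. I'll lower it to just above the plate, then feel for the plate.

Run:
```python
from h import *
s=np.load('stage.npy'); 
rot=toolrot(s[2],np.radians(40))[0]
for x,z in ((-115,53),(-115,50),(-115,47),(-115,45),(-50,47)): g=wor(s,[[x,-2.5,z]])[0]; print(g.round(1),rows(g,rot))
```

```text
[569.  -21.1  53. ] (array([ 0.01, -0.04,  0.07]), array([-0.0018, -0.0001,  0.0449]))
[569.  -21.1  50. ] (array([ 0.01, -0.04,  0.07]), array([ 0.0001, -0.0001,  0.0472]))
[569.  -21.1  47. ] (array([ 0.01, -0.04,  0.07]), array([ 0.0021, -0.0001,  0.0495]))
[569.  -21.1  45. ] (array([ 0.01, -0.04,  0.07]), array([ 0.0034, -0.0001,  0.0511]))
[580.  -85.2  47. ] (array([ 0.01, -0.04,  0.07]), array([-0.0478, -0.0001,  0.0913]))
```

step_arm:
  targets: [0,0,0,-0.001,0,0.03,20,0,0,0,-0.0018,0,0.0449,20,0,0,0,-0.0018,0,0.0449,20,0,0,0,-0.0018,0,0.0449,20]

```text
time_s: 4.8
tcp_pos: [568.8, -22.1, 52.9]
eef_rot: [1.638, 1.946, -0.598]
contact_force: [1.1, 0.6, -2.7]
grip_width: 39.1
```

step_arm:
  targets: [0,0,0,0.0013,0,0.0015,20,0,0,0,0.0026,0,0.0031,20,0,0,0,0.0026,0,0.0031,20]

```text
time_s: 5.05
tcp_pos: [569.2, -21.6, 49.1]
eef_rot: [1.638, 1.946, -0.596]
contact_force: [0.6, -0.0, -2.3]
grip_width: 38.6
```

Lower the last few millimetres.

step_arm:
  targets: [0,0,0,0.0006,0,0.0008,20,0,0,0,0.0013,0,0.0015,20,0,0,0,0.0013,0,0.0015,20]

```text
time_s: 5.3
tcp_pos: [569.1, -22.2, 47.2]
eef_rot: [1.639, 1.945, -0.597]
contact_force: [-0.8, 1.9, 0.3]
grip_width: 39.1
```

step_arm:
  targets: [0,0,0,0.0006,0,0.0008,20,0,0,0,0.0006,0,0.0008,20]

```text
time_s: 5.47
tcp_pos: [569.2, -22.2, 46.8]
eef_rot: [1.639, 1.945, -0.597]
contact_force: [-8.2, 9.6, 17.8]
grip_width: 39.0
```

step_arm:
  targets: [0,0,0,-0.001,0,-0.0012,20,0,0,0,-0.014,0,0.0098,20,0,0,0,-0.029,0,0.0225,20,0,0,0,-0.044,0,0.0355,20,0,0,0,-0.055,0,0.0445,20,0,0,0,-0.06,0,0.0484,20,0,0,0,-0.06,0,0.0484,20,0,0,0,-0.06,0,0.0484,20]

```text
time_s: 6.13
tcp_pos: [582.1, -98.1, 47.4]
eef_rot: [1.639, 1.945, -0.597]
contact_force: [0.2, 1.0, -1.9]
grip_width: 38.9
```

Run:
```python
from h import *
s=np.load('stage.npy'); o=get_obs(); print(o['joints'].round(2),o['tcp_pos'],o['contact_force'],wor([0,0,-s[2]],[o['tcp_pos']-[s[0],s[1],0]]))
rot=toolrot(s[2],np.radians(40))[0]; print(rows(o['tcp_pos'],rot)[0])
a=camera('scene')[150:300,210:370]; b=camera('top')[120:250,320:430]
cv2.imwrite('pics/s3.png',cv2.resize(a,None,fx=5,fy=4,interpolation=cv2.INTER_CUBIC)[:600]) 
cv2.imwrite('pics/s3.png',np.vstack([cv2.resize(a,(480,450),interpolation=cv2.INTER_CUBIC)])); cv2.imwrite('pics/t3.png',cv2.resize(b,None,fx=4,fy=4,interpolation=cv2.INTER_CUBIC))
```

```text
[-0.68  0.8   0.61  1.94  0.5   0.6  -0.48] [582.06475056 -98.1145072   47.42421707] [ 0.19269311  0.95069103 -1.91332177] [[-36.88271237  -2.69681362  47.42421707]]
[-0.06 -0.03 -0.01]
```

View pics/s3.png

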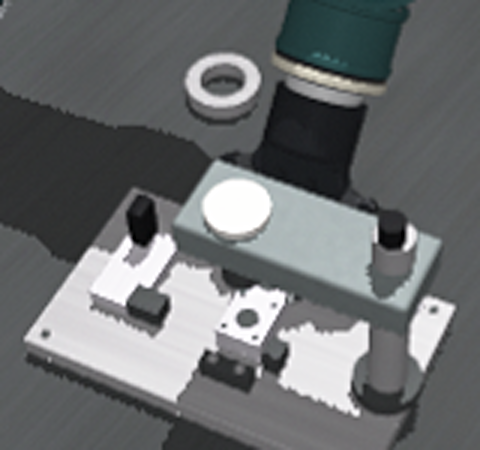

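The block front (crop 240,350) is just short of the rear stop (228,368), with the side stop at (272,355). I'll feel for the side stop along +y.

step_arm:
  targets: [0,0,0,0,0.001,0,20,0,0,0,0,0.0015,0,20,0,0,0,0,0.0015,0,20]

```text
time_s: 6.48
tcp_pos: [583.8, -97.7, 47.6]
eef_rot: [1.638, 1.946, -0.597]
contact_force: [-0.7, 0.0, -1.8]
grip_width: 39.1
```

step_arm:
  targets: [0,0,0,0,0.001,0,20,0,0,0,0,0.001,0,20]

```text
time_s: 6.65
tcp_pos: [584.7, -98.0, 47.6]
eef_rot: [1.639, 1.945, -0.597]
contact_force: [0.5, 0.3, -1.9]
grip_width: 38.5
```

step_arm:
  targets: [0,0,0,0,0.001,0,20,0,0,0,0,0.001,0,20]

```text
time_s: 6.82
tcp_pos: [585.7, -98.0, 47.6]
eef_rot: [1.639, 1.945, -0.597]
contact_force: [-0.2, -0.4, -2.6]
grip_width: 38.8
```

step_arm:
  targets: [0,0,0,0,0.001,0,20,0,0,0,0,0.001,0,20]

```text
time_s: 6.98
tcp_pos: [586.2, -97.9, 47.5]
eef_rot: [1.64, 1.945, -0.598]
contact_force: [-2.8, 1.5, -1.8]
grip_width: 39.5
```

step_arm:
  targets: [0,0,0,0,0.001,0,20,0,0,0,0,0.001,0,20]

```text
time_s: 7.15
tcp_pos: [586.4, -97.9, 47.3]
eef_rot: [1.64, 1.945, -0.6]
contact_force: [-8.5, 2.6, 0.3]
grip_width: 39.1
```

step_arm:
  targets: [0,0,0,0,-0.0015,0,20,0,0,0,0,-0.0025,0,20,0,0,0,-0.0023,-0.0025,0.0019,20,0,0,0,-0.0031,-0.0025,0.0026,20,0,0,0,-0.0031,-0.0025,0.0026,20]

```text
time_s: 7.57
tcp_pos: [585.9, -102.6, 47.8]
eef_rot: [1.639, 1.945, -0.597]
contact_force: [-1.7, -0.0, -3.0]
grip_width: 39.0
```

step_arm:
  targets: [0,0,0,-0.0008,0,0.0006,20,0,0,0,-0.0015,0,0.0013,20,0,0,0,-0.0015,0,0.0013,20]

```text
time_s: 7.82
tcp_pos: [586.1, -104.3, 47.6]
eef_rot: [1.639, 1.945, -0.597]
contact_force: [-0.5, 0.5, -2.5]
grip_width: 38.8
```

step_arm:
  targets: [0,0,0,-0.0008,0,0.0006,20,0,0,0,-0.0008,0,0.0006,20]

```text
time_s: 7.98
tcp_pos: [586.2, -105.2, 47.7]
eef_rot: [1.639, 1.945, -0.598]
contact_force: [-0.3, -0.2, -1.6]
grip_width: 39.2
```

step_arm:
  targets: [0,0,0,-0.0008,0,0.0006,20,0,0,0,-0.0008,0,0.0006,20]

```text
time_s: 8.15
tcp_pos: [586.4, -106.2, 47.7]
eef_rot: [1.639, 1.945, -0.597]
contact_force: [0.9, -0.6, -2.3]
grip_width: 39.2
```

step_arm:
  targets: [0,0,0,-0.0008,0,0.0006,20,0,0,0,-0.0008,0,0.0006,20]

```text
time_s: 8.32
tcp_pos: [586.5, -107.2, 47.8]
eef_rot: [1.639, 1.945, -0.598]
contact_force: [-0.4, -0.4, -2.6]
grip_width: 39.0
```

step_arm:
  targets: [0,0,0,-0.0008,0,0.0006,20,0,0,0,-0.0008,0,0.0006,20]

```text
time_s: 8.48
tcp_pos: [586.7, -108.2, 47.8]
eef_rot: [1.639, 1.945, -0.597]
contact_force: [-0.9, 0.8, -3.1]
grip_width: 38.7
```

step_arm:
  targets: [0,0,0,-0.0008,0,0.0006,20,0,0,0,-0.0008,0,0.0006,20]

```text
time_s: 8.65
tcp_pos: [586.9, -109.2, 47.9]
eef_rot: [1.639, 1.945, -0.598]
contact_force: [0.5, -0.8, -2.5]
grip_width: 38.6
```

step_arm:
  targets: [0,0,0,-0.0008,0,0.0006,20,0,0,0,-0.0008,0,0.0006,20]

```text
time_s: 8.82
tcp_pos: [587.0, -110.1, 47.9]
eef_rot: [1.639, 1.945, -0.597]
contact_force: [0.7, -0.7, -1.9]
grip_width: 38.9
```

step_arm:
  targets: [0,0,0,-0.0008,0,0.0006,20,0,0,0,-0.0008,0,0.0006,20]

```text
time_s: 8.98
tcp_pos: [587.2, -111.1, 48.0]
eef_rot: [1.639, 1.945, -0.597]
contact_force: [-0.7, -0.1, -2.5]
grip_width: 38.6
```

step_arm:
  targets: [0,0,0,-0.0007,0,0.0007,20,0,0,0,-0.0007,0,0.0007,20]

```text
time_s: 9.15
tcp_pos: [587.4, -112.1, 47.9]
eef_rot: [1.639, 1.945, -0.598]
contact_force: [0.3, 0.4, -2.5]
grip_width: 38.8
```

step_arm:
  targets: [0,0,0,-0.0007,0,0.0007,20,0,0,0,-0.0007,0,0.0007,20]

```text
time_s: 9.32
tcp_pos: [587.5, -113.1, 47.8]
eef_rot: [1.639, 1.945, -0.598]
contact_force: [0.0, -0.3, -2.3]
grip_width: 39.3
```

step_arm:
  targets: [0,0,0,-0.0007,0,0.0007,20,0,0,0,-0.0007,0,0.0007,20]

```text
time_s: 9.48
tcp_pos: [587.8, -113.7, 47.6]
eef_rot: [1.639, 1.945, -0.597]
contact_force: [-0.1, 2.6, -2.2]
grip_width: 38.7
```

The rear stop is felt. One more half-millimetre or so, then hold.

step_arm:
  targets: [0,0,0,-0.0007,0,0.0006,20,0,0,0,-0.0007,0,0.0006,20,0,0,0,-0.0007,0,0.0006,20]

```text
time_s: 9.73
tcp_pos: [587.9, -113.8, 47.4]
eef_rot: [1.639, 1.946, -0.596]
contact_force: [-4.0, 8.8, 1.1]
grip_width: 38.9
```

Run:
```python
from h import *
s=np.load('stage.npy'); o=get_obs(); print(o['tcp_pos'],o['contact_force'],wor([0,0,-s[2]],[o['tcp_pos']-[s[0],s[1],0]]))
a=camera('scene')[180:300,230:350]
cv2.imwrite('pics/s4.png',cv2.resize(a,None,fx=5,fy=5,interpolation=cv2.INTER_CUBIC))
```

```text
[ 587.88045917 -113.76682011   47.43185565] [-4.04939746  8.77636501  1.12106081] [[-20.46891076   0.36985925  47.43185565]]
```

View pics/s4.png

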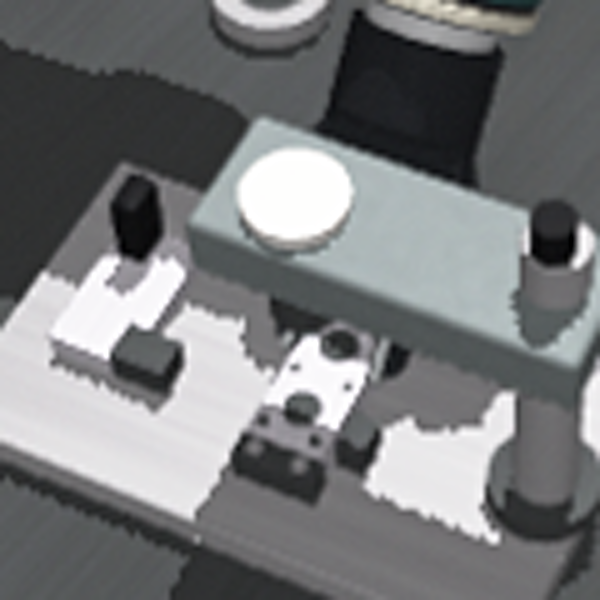

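The block's front lies on the rear stop (crop 285,460) with the side stop close on its right (357,440). I'll ease off the side, hold the press, then open only a little way.

step_arm:
  targets: [0,0,0,0,-0.0005,0,20,0,0,0,0,-0.0005,0,20,0,0,0,0,-0.0005,0,20,0,0,0,0,-0.0005,0,20]

```text
time_s: 10.12
tcp_pos: [587.8, -113.8, 47.5]
eef_rot: [1.638, 1.946, -0.596]
contact_force: [-1.3, 7.9, 0.3]
grip_width: 38.8
```

step_arm:
  targets: [0,0,0,0,0,0,60,0,0,0,0,0,0,60,0,0,0,0,0,0,60,0,0,0,0,0,0,60]

```text
time_s: 10.45
tcp_pos: [587.4, -115.1, 47.8]
eef_rot: [1.639, 1.945, -0.598]
contact_force: [0.8, 1.0, 0.0]
grip_width: 51.4
```

step_arm:
  targets: [0,0,0,0,0,-0.01,60,0,0,0,0,0,-0.035,60,0,0,0,0,0,-0.07,60,0,0,0,0,0,-0.105,60,0,0,0,0,0,-0.13,0,0,0,0,0,0,-0.13,0,0,0,0,0,0,-0.13,0]

```text
time_s: 11.03
tcp_pos: [573.7, -31.2, 148.3]
eef_rot: [1.638, 1.946, -0.594]
contact_force: [0.8, -0.4, -0.7]
grip_width: 15.5
```

Run:
```python
from h import *
s=np.load('stage.npy'); o=get_obs(); print(o['tcp_pos'],o['contact_force'],wor([0,0,-s[2]],[o['tcp_pos']-[s[0],s[1],0]]))
rot=toolrot(s[2],np.radians(40))[0]
for P in ((-110,-165,140),(-34,-172,70),(-34,-155,70),(-34,-94,70)): g=wor(s,[P])[0]; print(P,g.round(1),rows(g,rot))
a=camera('scene')[180:300,230:350]
cv2.imwrite('pics/s5.png',cv2.resize(a,None,fx=5,fy=5,interpolation=cv2.INTER_CUBIC))
print(find_in('slide_knob','scene')[:1],find_in('slide','top')[:1])
```

```text
[573.72530734 -31.1613734  148.31605019] [ 0.82311715 -0.37326818 -0.72786078] [[-104.2783117     0.48149254  148.31605019]]
(-110, -165, 140) [409.7 -53.7 140. ] (array([ 0.08, -0.07, -0.01]), array([ 0.0097, -0.1655,  0.0025]))
(-34, -172, 70) [ 415.7 -129.8   70. ] (array([ 0.08, -0.07, -0.01]), array([-0.0037, -0.1726,  0.1049]))
(-34, -155, 70) [ 432.5 -126.9   70. ] (array([ 0.08, -0.07, -0.01]), array([-0.0037, -0.1556,  0.1049]))
(-34, -94, 70) [ 492.6 -116.5   70. ] (array([ 0.08, -0.07, -0.01]), array([-0.0037, -0.0946,  0.105 ]))
[{'xy': [255.3, 239.0], 'confidence': 0.81}] [{'xy': [378.5, 227.0], 'confidence': 0.82}]
```

View pics/s5.png

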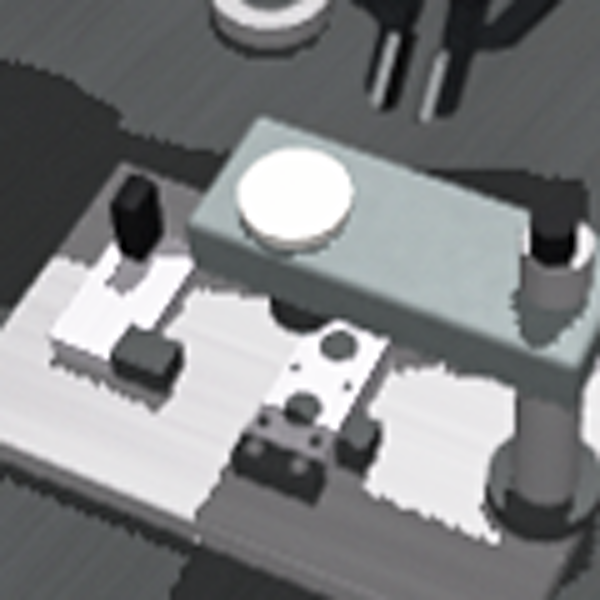

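The block still stands home. I'll move to the grip's -y side with the fingers shut.

step_arm:
  targets: [0,0,0,0.003,-0.041,0,0,0,0,0,0.006,-0.082,0.001,0,0,0,0,0.009,-0.123,0.002,0,0,0,0,0.0097,-0.163,0.0025,0,0,0,0,0.0097,-0.172,0.0025,0,0,0,0,0.0097,-0.172,0.0025,0]

```text
time_s: 11.68
tcp_pos: [399.8, -57.0, 138.7]
eef_rot: [1.64, 1.946, -0.601]
contact_force: [0.5, 0.3, 0.3]
grip_width: 0.2
```

step_arm:
  targets: [0,0,0,-0.0005,0,0.035,0,0,0,0,-0.0053,0,0.07,0,0,0,0,-0.0108,0,0.1055,0,0,0,0,-0.0108,0,0.1055,0,0,0,0,-0.0108,0,0.1055,0]

```text
time_s: 12.1
tcp_pos: [415.2, -133.2, 64.6]
eef_rot: [1.64, 1.942, -0.605]
contact_force: [0.8, 1.1, -0.0]
grip_width: 0.1
```

Run:
```python
from h import *
s=np.load('stage.npy'); o=get_obs(); print(o['tcp_pos'],o['contact_force'],o['grip_width'],wor([0,0,-s[2]],[o['tcp_pos']-[s[0],s[1],0]]))
a=camera('scene')[180:300,230:350]
cv2.imwrite('pics/s6.png',cv2.resize(a,None,fx=5,fy=5,interpolation=cv2.INTER_CUBIC))
```

```text
[ 415.16886098 -133.1875968    64.56702549] [ 0.79322945  1.13957189 -0.02756965] 0.11827712606636612 [[ -30.72867864 -173.12711445   64.56702549]]
```

View pics/s6.png

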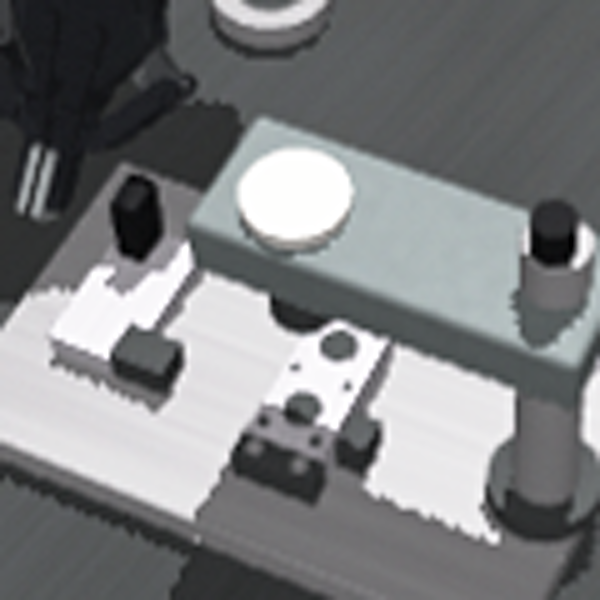

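step_arm:
  targets: [0,0,0,0,0.006,0,0,0,0,0,0,0.012,0,0,0,0,0,0,0.016,0,0,0,0,0,0,0.02,0,0,0,0,0,0,0.024,0,0,0,0,0,0,0.028,0,0,0,0,0,0,0.032,0,0]

```text
time_s: 12.73
tcp_pos: [447.3, -125.3, 65.4]
eef_rot: [1.639, 1.945, -0.598]
contact_force: [-3.5, 1.2, 1.9]
grip_width: -0.1
```

step_arm:
  targets: [0,0,0,0,0.004,0,0,0,0,0,0,0.008,0,0,0,0,0,0,0.012,0,0,0,0,0,0,0.016,0,0,0,0,0,0,0.02,0,0,0,0,0,0,0.024,0,0,0,0,0,0,0.028,0,0,0,0,0,0,0.032,0,0]

```text
time_s: 13.4
tcp_pos: [479.1, -119.9, 65.3]
eef_rot: [1.639, 1.945, -0.597]
contact_force: [-3.6, 2.1, 1.4]
grip_width: 0.3
```

step_arm:
  targets: [0,0,0,0,0.003,0,0,0,0,0,0,0.006,0,0,0,0,0,0,0.009,0,0]

```text
time_s: 13.65
tcp_pos: [487.8, -118.4, 65.3]
eef_rot: [1.639, 1.945, -0.598]
contact_force: [-2.8, 1.8, 0.6]
grip_width: -0.1
```

step_arm:
  targets: [0,0,0,0,0.0015,0,0,0,0,0,0,0.003,0,0]

```text
time_s: 13.82
tcp_pos: [490.7, -118.0, 65.3]
eef_rot: [1.639, 1.945, -0.597]
contact_force: [-3.5, 1.2, 0.3]
grip_width: 0.3
```

step_arm:
  targets: [0,0,0,0,0.001,0,0,0,0,0,0,0.002,0,0]

```text
time_s: 13.98
tcp_pos: [492.5, -117.7, 65.3]
eef_rot: [1.639, 1.945, -0.598]
contact_force: [-2.3, 1.2, 0.7]
grip_width: 0.3
```

step_arm:
  targets: [0,0,0,0,0.0015,0,0,0,0,0,0,0.002,0,0]

```text
time_s: 14.15
tcp_pos: [494.5, -117.3, 65.3]
eef_rot: [1.639, 1.945, -0.598]
contact_force: [-5.4, 1.6, 1.2]
grip_width: 0.2
```

step_arm:
  targets: [0,0,0,0,0.0015,0,0,0,0,0,0,0.002,0,0]

```text
time_s: 14.32
tcp_pos: [494.7, -117.5, 65.1]
eef_rot: [1.641, 1.945, -0.602]
contact_force: [-19.6, 8.5, 12.0]
grip_width: 0.1
```

step_arm:
  targets: [0,0,0,0,0.001,0,0,0,0,0,0,0.001,0,0]

```text
time_s: 14.48
tcp_pos: [494.7, -117.6, 65.0]
eef_rot: [1.641, 1.945, -0.604]
contact_force: [-23.5, 8.0, 12.3]
grip_width: 0.0
```

The slide is against its end stop: the force rises without travel. I'll back off and look.

step_arm:
  targets: [0,0,0,0,0,0,0,0,0,0,0,-0.01,0,0,0,0,0,0,-0.03,-0.01,0,0,0,0,0,-0.05,-0.04,0,0,0,0,0,-0.06,-0.08,0,0,0,0,0,-0.06,-0.12,0,0,0,0,0,-0.06,-0.12,0,0,0,0,0,-0.06,-0.12,0]

```text
time_s: 15.15
tcp_pos: [426.3, -49.2, 158.2]
eef_rot: [1.638, 1.947, -0.59]
contact_force: [-0.4, -0.2, -0.1]
grip_width: 0.1
```

Run:
```python
from h import *
s=np.load('stage.npy'); o=get_obs(); print(o['time_s'],o['contact_force'])
im=camera('scene'); a=im[180:300,230:350]
cv2.imwrite('pics/s7.png',cv2.resize(a,None,fx=5,fy=5,interpolation=cv2.INTER_CUBIC))
q=lambda P:((proj('scene',wor(s,P))-[230,180])*5).round(0).tolist()
print('knob60',q([[-46,-79,80],[-22,-79,80],[-22,-63,80],[-46,-63,80]]))
print('knob0',q([[-46,-139,80],[-22,-139,80],[-22,-123,80],[-46,-123,80]]))
print('nose60',q([[12,-21,40],[34,-21,40]]),'side',q([[12,21,40],[34,21,40]]))
print('block',q([[-36,-20,44],[44,-20,44],[44,20,44],[-36,20,44]]))
```

```text
15.15 [-0.41439954 -0.17335005 -0.11502782]
knob60 [[214.0, 199.0], [190.0, 234.0], [219.0, 245.0], [242.0, 210.0]]
knob0 [[109.0, 160.0], [84.0, 194.0], [112.0, 205.0], [136.0, 171.0]]
nose60 [[268.0, 375.0], [247.0, 409.0]] side [[345.0, 405.0], [325.0, 440.0]]
block [[314.0, 298.0], [238.0, 421.0], [313.0, 451.0], [387.0, 326.0]]
```

View pics/s7.png

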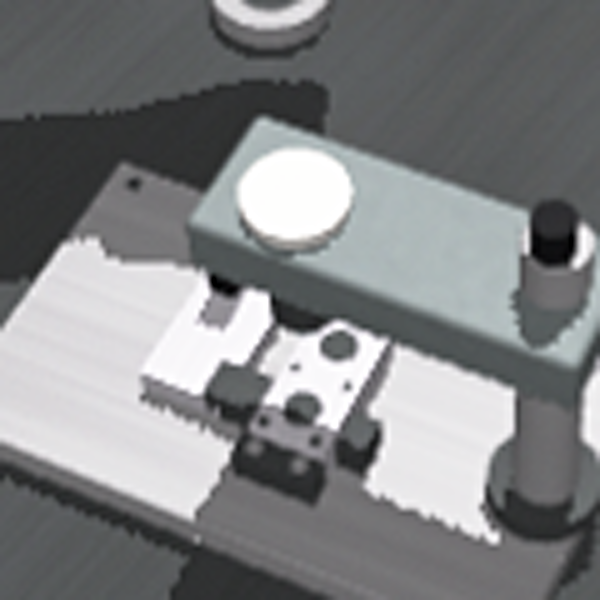

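The bores, at (340,345) and (303,405), haven't moved. The nose sits beside the block. The end-stop position measured at the finger agrees with the expected -79 - 14.5 mm to within 1 mm. The arm is clear, so I'll hand in.

```bash
python3 -c "
from plant import *
print(finish_job())"
```

```text
the job is handed in; nothing more can be done
None
```

The block is home against the rear stop, the slide is at its end stop, and the job was handed in at about 15 s. `finish_job()` gives no verdict, so success is not confirmed.

- **Block:** I gripped it with the tool leaned back 40° and carried it in under the gauge bridge. I felt the side stop, then backed off about 1 mm for centring. Pressing on the rear stop read about 8–9 N for more than 0.5 s, and then I released it.
- **Slide:** I pushed the black grip with shut fingers until the force rose to about 23 N with no further travel. I then withdrew to free space, where the wrist force was about 0 N.

**Last checks:**
- The block's bores sat at the same pixels before and after the slide move.
- The finger position at the end stop matched the expected value within about 1 mm.
- In the picture the slide seems to have moved only about 57 mm. Its start looked about 3 mm forward of fully back, so this fits, but I did not measure the start separately.
- The scene and top cameras placed the stage up to about 6 mm apart. I used the top camera and corrected by touch.
- I did not measure the final squareness or the exact slide value. I also did not check the bystanders' positions after the moves.

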